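# Weigh bit cartridges and load the full one

### The arm

A 7-joint arm with a two-finger parallel gripper is mounted at the origin on the work surface. World frame = base frame: x ahead of the robot, y to its left, z up, the work surface at z = 0. Lengths are in m, angles in rad, forces in N, time in s.
With the tool pointing down it reaches from about 0.4 to 0.85 m from the base axis. Payload 6.9 kg.
Tool frame: the origin (TCP) lies between the finger pads; the fingertips stand 14 mm ahead of it and the grasp point (between the pads) lies 5 mm behind it; z points along the fingers, y is the line along which they close (so a half turn about z gives the same grasp; the last joint's range is limited). The gripper opens to 85 mm and grips with 20 to 120 N. Pads are 22 mm wide; open, the fingers measure 114 mm over their backs; the gripper's body (76 mm by 85 mm) begins 54 mm behind the grasp point. The pads swing forward as they close: fully open they stand 13 mm farther back than shut.
Start: joints at [1.403, 0.507, -0.238, 1.5, 0.126, 1.149, -0.155], TCP at [0.169, -0.602, 0.245] pointing down, gripper open.
Joint ranges: [-3.08, 3.08], [-0.24, 2.05], [-1.43, 1.35], [0, 2.5], [-1.52, 4.66], [0.17, 1.96], [-2.89, 2.89]. Speed limits (rad/s): [2.39, 2.39, 3.14, 3.14, 3.14, 3.14, 3.14].

### API

Orientations are given as a rotation vector (axis times angle).
In Python, from plant import robot, grab_frame gives the robot as it stands.
- The arm moves only by the shell command python3 -m handwheel 'ROWS' [OPENING] [FORCE]. ROWS is JSON, a list of rows, each an object of numbers: "tx", "ty", "tz": the shift along the tool's x, y, z in cm; "rx", "ry", "rz": the turn, a rotation vector about the tool's x, y, z in rad. In form: [{"tx": .., "ty": .., "tz": .., "rx": .., "ry": .., "rz": ..}, ...]. A call has 1 to 10 rows; each row is the pose to reach, as a shift and turn from the pose commanded when the call began, along the tool's axes at that moment; what a row does not reach only later rows make up. A row lasts 1/12 s, in which the tool goes at most 41.7 mm and 7.16 degrees, less where a joint would pass 70% of its speed; a pose out of reach is approached as far as the arm can. A call with a gripper value outside its range is refused whole. OPENING is the gripper command: -1 is fully open, 1 is shut, values between are in proportion, set as the call begins (- or left out, the last holds). The fingers move at their own pace and stop on an object; FORCE is the grip in N (left out, the last holds). Time passes only in rows, so rows that repeat a pose let the fingers close. It gives the time, the measured TCP pose, the force, the opening and the grip force at its end, in the units of the state.
- robot.get_state(): the state, without advancing time (a new reading comes with each control period).
- grab_frame(name): name is "scene" or "top"; returns a dict with "img" (420x560x3 uint8, red, green, blue), "camera_matrix" (3x3 intrinsics, pixels), "R" (3x3) and "t" (3): a world point X has camera coordinates R X + t. Camera axes: x right, y down, z forward; pixel columns grow to the right and rows downward; lengths in m; the calibration is good to about 2 mm. A picture is of the moment at which its call begins. There is no depth.
- robot.hand_in(): hands the job in; it is judged then, once.
The state is a dict: "t": time; "joint_pos": joint angles; "dq": joint speeds; "joint_torque": joint torques, N m; "position": TCP position; "orientation": TCP orientation; "ft_force": force on the tool from outside, world axes, zero at the start; "torque": the same for the moment, N m; "width": finger opening in m; "grasp_force": force on a finger pad.
Only numpy, scipy, OpenCV 4.12 (cv2) and the standard library are available. Lean on these libraries where they do the work, as an engineer would, in place of code of your own. Each camera call takes 0.05 s, during which the arm holds its last target. There are 200 camera calls.

### The job

One of the two sealed white bit cartridges is still full of bits and the other is used up, and they look the same. Set either one lightly on the empty pan of the balance, let go, and see whether it outweighs the brass weight (only the full one does); then load the full cartridge upright into the well of the bit dispenser, pressing it down through the drag of the lifter until it is firmly home on the rubber stop without forcing it, and stand the used-up one upright in the steel tin. Leave the driver, the mug and the clamp where they are.

Things in the scene. Friction and masses are not known exactly. Their poses are not given: they have to be found in the camera images.
- cart_a_mid (a point): Centre, half-way up, of a sealed white plastic bit cartridge: an upright block 40 (its x) x 28 (its y) x 90 mm tall, lowest 6 mm drawn in to 36 x 24 mm, ribs near the top of the wide sides. z up; underside 45 mm below this point. Stands on the mat at the start. About 190 g if full, 85 g if used up; either may be the full one. The contents rattle a little.
- cart_b_mid (a point): Centre of the other cartridge, the same in shape and size; exactly one of the two is full. (In the rules, bits_center is the hidden pack of bits: it lies in the full cartridge.)
- pan_top (a point): Centre of the top face of the balance's empty aluminium pan, a round dish 90 mm across inside with a rim 5 mm high. It stays level, rides 120 mm from the beam's pivot, and moves about 48 mm between highest and lowest. The pan at the other end carries a fixed brass weight: about 135 g on the empty pan balances it. Press the balance with no more than 15 N.
- beam (a joint): Tilt of the balance beam, rad: 0 is level, from -0.2 (empty pan fully up, where it rests unloaded) to +0.2 (that pan fully down). A light spring steadies it: a full cartridge takes it to between +0.08 and +0.18, a used-up one to about -0.12. It settles in about a second.
- well (a point): Centre of the mouth of the cartridge well, at the top of its collar, 72 mm above the mat, z up. The well is upright, 46 mm (this point's x) x 34 mm (y), for a cartridge turned the same way or half a turn round. The collar slopes in at 45 degrees over the top 6 mm, to the well's edge.
- lifter (a joint): How far the two-railed steel lifter in the well is pushed down, m; at 0 its top is 22 mm below the mouth, and it starts 0 to 6 mm lower. A cartridge stands on it and pushes it down against a steady drag of about 6 N; it stays where it is left.
- dispenser: Grey bit dispenser, a fixed box 106 (x) x 96 (y) x 72 mm, origin under its centre. A rubber stop (stop; its free top is home) lies 42 to 54 mm below the mouth of the well, at an unseen depth; it yields 3 N per mm for 9 mm, then is hard. Home: pressed on the rubber with 4 N or more on top of the lifter's drag, then let go. Never over 22 N on dispenser or stop.
- tin: Open square steel tin for used-up cartridges, 110 x 110 mm outside and 30 mm high, walls and floor 3 mm, fixed; origin at the centre of its underside, on the mat, z up.
- driver: Cordless impact driver lying on its side, about 160 x 185 mm and 65 mm high; origin on the mat under its barrel. Leave alone.
- mug: White ceramic mug of pencils, 82 mm across, about 165 mm to the pencil tips; origin at the centre of its underside. Leave alone.
- clamp: Aluminium C-clamp lying flat, about 150 x 100 mm, 20 mm high; origin on the mat in the middle of its C. Leave alone.
Not all that is in view belongs to the job. What is shaped like the part that bears cart_b_mid but green is not meant. What is shaped like the part that bears cart_a_mid but red is not meant.

How it is judged:
On the way, in this order (a step that is already met when the one before it is completed fails the run):
1. one cartridge stands free on the empty pan, let go, and the beam has come to rest (((horizontal distance between cart_a_mid and pan_top below 0.03 m and z of cart_a_mid in the frame of pan_top between 0.042 and 0.049 m and angle between cart_a_mid's own z axis and vertical below 0.15 rad and linear speed of cart_a below 0.02 m/s and contact force between cart_a and the fingers below 0.05 N) or (horizontal distance between cart_b_mid and pan_top below 0.03 m and z of cart_b_mid in the frame of pan_top between 0.042 and 0.049 m and angle between cart_b_mid's own z axis and vertical below 0.15 rad and linear speed of cart_b below 0.02 m/s and contact force between cart_b and the fingers below 0.05 N)) and velocity of joint beam between -0.05 and 0.05 rad/s and contact force between beam and the fingers below 0.05 N), for 0.4 s.
2. the full cartridge is in the well, pressed on the rubber stop with at least 4 N ((((horizontal distance between cart_a_mid and well below 0.008 m and angle between cart_a_mid's own z axis and vertical below 0.16 rad) and distance between cart_a_mid and bits_center below 0.03 m) or ((horizontal distance between cart_b_mid and well below 0.008 m and angle between cart_b_mid's own z axis and vertical below 0.16 rad) and distance between cart_b_mid and bits_center below 0.03 m)) and contact force between stop and anything else above 4 N), for 0.15 s.
At the end, for the whole second after the job is handed in: The full cartridge stands upright in the well, resting on the rubber stop (within 2 mm); the used-up one stands upright on the floor of the tin; the balance pan is empty and up; both cartridges at rest and released; driver, mug and clamp not moved (((((horizontal distance between cart_a_mid and well below 0.008 m and angle between cart_a_mid's own z axis and vertical below 0.16 rad) and z of cart_a_mid in the frame of home below 0.047 m and distance between cart_a_mid and bits_center below 0.03 m) and (x of cart_b_mid in the frame of tin between -0.045 and 0.045 m and y of cart_b_mid in the frame of tin between -0.045 and 0.045 m and z of cart_b_mid in the frame of tin between 0.044 and 0.053 m and angle between cart_b_mid's own z axis and vertical below 0.12 rad)) or (((horizontal distance between cart_b_mid and well below 0.008 m and angle between cart_b_mid's own z axis and vertical below 0.16 rad) and z of cart_b_mid in the frame of home below 0.047 m and distance between cart_b_mid and bits_center below 0.03 m) and (x of cart_a_mid in the frame of tin between -0.045 and 0.045 m and y of cart_a_mid in the frame of tin between -0.045 and 0.045 m and z of cart_a_mid in the frame of tin between 0.044 and 0.053 m and angle between cart_a_mid's own z axis and vertical below 0.12 rad))) and linear speed of each of cart_a, cart_b below 0.02 m/s and value of joint beam below -0.16 rad); the robot touches nothing.
It fails at once if the balance is pressed with more than 15 N (contact force between beam and anything else above 15 N).
It fails at once if the dispenser is pressed with more than 22 N (contact force between dispenser and anything else above 22 N).
It fails at once if the rubber stop is pressed with more than 22 N (contact force between stop and anything else above 22 N).
It fails at once if the driver, the mug or the clamp is moved by more than 20 mm (distance of any of driver, mug, clamp from where it was at the start of the episode above 0.02 m).
It also fails if it takes over 70 s, if anything falls off the work surface, if the arm or the gripper's body presses on something with over 40 N, if the wrist force passes 120 N, or if a joint passes its speed limit or range.

## Working session

There is one attempt and no reset: what is moved stays moved. The work goes in short steps, Python scripts to look and compute and a shell command to move; the robot and the scene stay as the last step left them, time stands still between calls to the robot, and variables do not carry over. Pictures are saved under pics/ and viewed, at most 10 in all, crops included, and the job is handed in when it is done.

```bash
mkdir -p pics; ls; cat > h.py <<'E'
import numpy as np,cv2
from plant import robot,grab_frame
def snap(n,tag):
    f=grab_frame(n); np.savez(f'{tag}.npz',**{k:np.array(v) for k,v in f.items()}); cv2.imwrite(f'pics/{tag}.png',f['img'][:,:,::-1]); return f
def ray(f,u,v):
    K,R,t=f['camera_matrix'],f['R'],f['t']; d=R.T@np.linalg.solve(K,[u,v,1.]); return -R.T@t,d
def atz(f,u,v,z):
    c,d=ray(f,u,v); return c+d*(z-c[2])/d[2]
def tri(l):
    A=np.zeros((3,3));b=np.zeros(3)
    for f,u,v in l:
        c,d=ray(f,u,v);d=d/np.linalg.norm(d);P=np.eye(3)-np.outer(d,d);A+=P;b+=P@c
    X=np.linalg.solve(A,b); return X,[proj(f,X)-[u,v] for f,u,v in l]
def proj(f,X):
    p=f['camera_matrix']@(f['R']@X+f['t']); return p[:2]/p[2]
def load(tag): return dict(np.load(f'{tag}.npz'))
E
python3 - <<'E'
from h import *
for n in('scene','top'):
    f=snap(n,n+'0'); print(n,f['camera_matrix'].round(1).tolist(),(-f['R'].T@f['t']).round(3),f['R'].round(2).tolist())
s=robot.get_state();print({k:np.round(v,3).tolist() for k,v in s.items()})
E
```

```text
pics
scene [[393.0, 0.0, 285.7], [0.0, 393.0, 213.4], [0.0, 0.0, 1.0]] [1.067 0.235 0.834] [[-0.57, 0.82, 0.0], [0.58, 0.41, -0.7], [-0.58, -0.4, -0.71]]
top [[532.1, 0.0, 279.6], [0.0, 532.1, 213.2], [0.0, 0.0, 1.0]] [ 0.256 -0.143  1.596] [[-0.03, -1.0, 0.02], [-0.99, 0.02, -0.15], [0.15, -0.02, -0.99]]
{'t': 0.1, 'joint_pos': [1.403, 0.508, -0.238, 1.501, 0.126, 1.149, -0.155], 'dq': [-0.001, -0.001, 0.0, -0.001, 0.0, 0.001, -0.001], 'joint_torque': [-0.005, -62.183, -2.195, -25.021, 0.013, 0.008, 0.0], 'position': [0.169, -0.601, 0.244], 'orientation': [-3.111, -0.429, 0.0], 'ft_force': [-0.606, -0.922, -0.905], 'torque': [-0.0, -0.018, 0.005], 'grasp_force': 0.0, 'width': 0.085}
```

View pics/scene0.png

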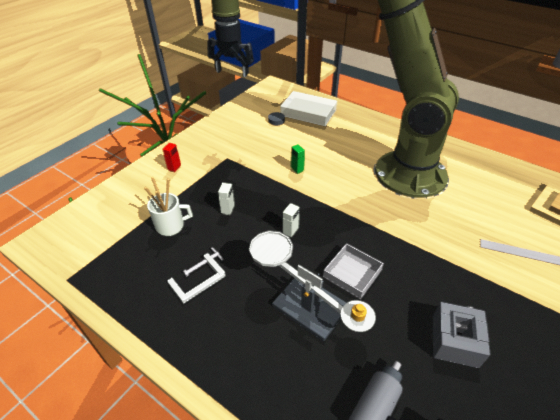

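View pics/top0.png

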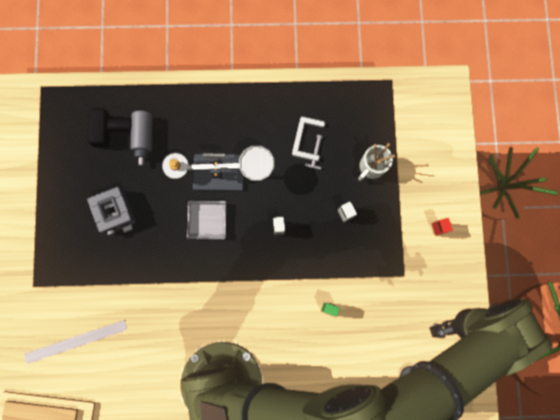

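Candidates: the white cartridges are at scene (227,198) and (291,220), and top (347,211) and (279,225). The look-alikes are red at scene (172,157) / top (442,227) and green at scene (297,158) / top (331,310). I choose the two white ones and will check them in a close crop.

```bash
python3 - <<'E'
from h import *
def crop(tag,u,v,w,h,s):
    im=cv2.imread(f'pics/{tag}.png')[v:v+h,u:u+w]; im=cv2.resize(im,None,fx=s,fy=s,interpolation=cv2.INTER_CUBIC)
    for k in range(0,w,10):
        cv2.line(im,(k*s,0),(k*s,5),(0,255,255),1); 
        if k%20==0: cv2.putText(im,str(u+k),(k*s,14),0,.35,(0,255,255),1)
    for k in range(0,h,10):
        cv2.line(im,(0,k*s),(5,k*s),(0,255,255),1)
        if k%20==0: cv2.putText(im,str(v+k),(6,k*s+4),0,.35,(0,255,255),1)
    return im
a=crop('scene0',210,175,100,75,4);b=crop('scene0',430,295,65,75,6)[:300] 
b=cv2.resize(b,(400,300)) if 0 else crop('scene0',420,295,100,75,4)
c=crop('top0',260,190,100,75,4);d=crop('top0',70,175,100,75,4)
cv2.imwrite('pics/m1.png',np.vstack([np.hstack([a,b]),np.hstack([c,d])]))
a=crop('scene0',240,225,160,120,5);c=crop('top0',160,140,130,110,5)
cv2.imwrite('pics/m2.png',np.hstack([cv2.resize(crop('scene0',240,225,100,150,4),(400,600)),cv2.resize(crop('top0',180,140,100,150,4),(400,600))]))
E
```

```text
(no output)
```

View pics/m1.png

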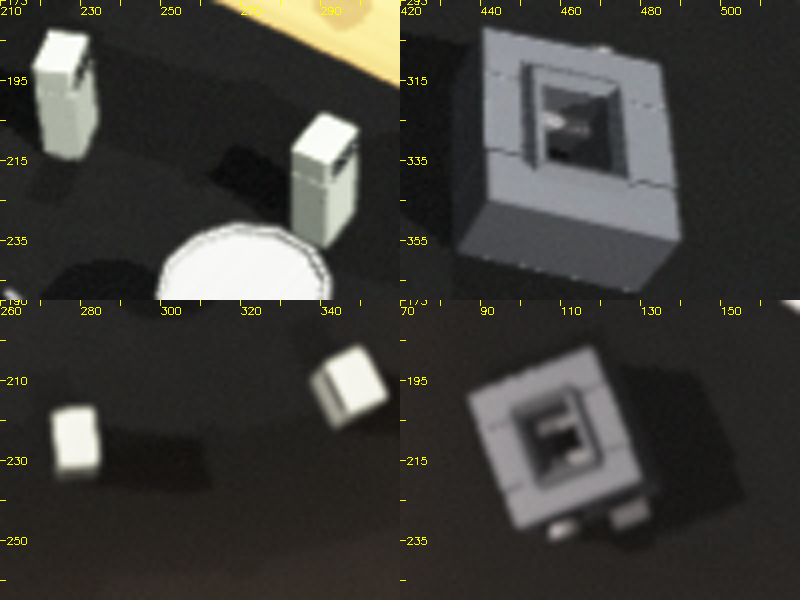

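Both white cartridges are confirmed, with dark ribs near the top of the wide faces. In the scene view their tops are at about (226,188) and (291,210). The dispenser mouth is at scene (464,325) / top (109,208).

View pics/m2.png

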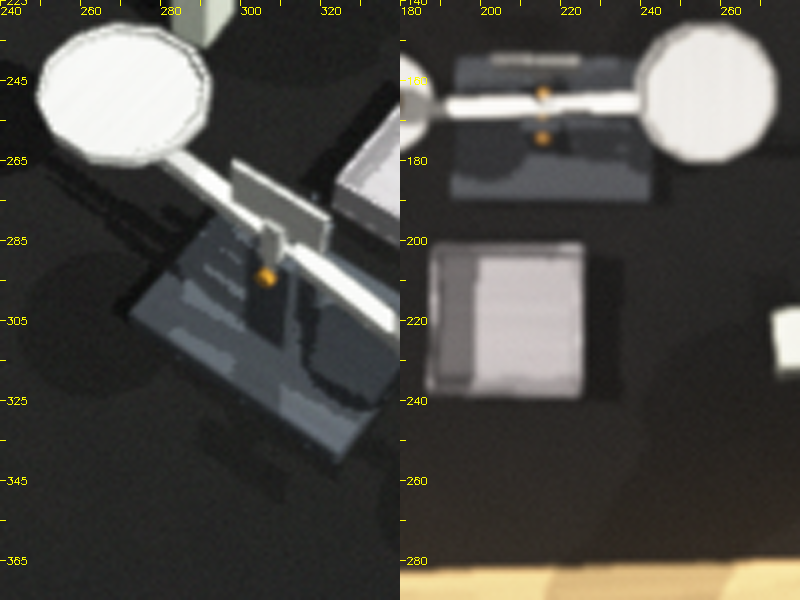

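```bash
python3 - <<'E'
from h import *
S,T=load('scene0'),load('top0')
def rect(name,f,P,z):
    X=np.array([atz(f,u,v,z)[:2] for u,v in P]); c=X.mean(0); e=np.roll(X,-1,0)-X
    print(name,c.round(4),'edges',np.linalg.norm(e,axis=1).round(3),'dirs',(np.degrees(np.arctan2(e[:,1],e[:,0]))%180).round(0)); return c
sL=[(222.5,182.5),(232.2,184.2),(228.8,193),(218.8,191.5)]
sR=[(290.8,203.2),(299.2,207),(292.8,215.8),(283,212.5)]
tR=[(273.5,216.8),(284,216.5),(284.5,230),(274,231)]
tL=[(341.5,207.5),(350.5,201.5),(356.8,212.5),(347.5,220)]
sD=[(441.2,302),(485.2,310.8),(490.2,355.2),(442.5,344.5)]
tD=[(118,186.8),(132,222.5),(99.2,232.5),(87,199.5)]
sW=[(450.5,310.5),(475.5,315.5),(477,339.5),(452,336.2)]
tW=[(113,196.2),(120,213.8),(105,221.2),(98,203)]
for n,a,b,z in(('L',sL,tL,.09),('R',sR,tR,.09),('D',sD,tD,.072),('W',sW,tW,.072)):
    rect(n+' s',S,a,z);rect(n+' t',T,b,z)
    X,r=tri([(S,*np.mean(a,0)),(T,*np.mean(b,0))]);print('  tri',X.round(4),np.round(r,1).tolist())
E
```

```text
L s [ 0.4802 -0.3771] edges [0.029 0.038 0.029 0.039] dirs [111.  26. 113.  26.]
L t [ 0.4809 -0.3792] edges [0.032 0.036 0.035 0.04 ] dirs [122.  27. 127.  23.]
  tri [ 0.4803 -0.3785  0.0894] [[-0.4, -0.1], [-0.3, 0.2]]
R s [ 0.4449 -0.1753] edges [0.027 0.038 0.029 0.041] dirs [ 92.   7. 100.   4.]
R t [ 0.4477 -0.177 ] edges [0.03  0.039 0.03  0.041] dirs [90.  0. 94.  1.]
  tri [ 0.4468 -0.1757  0.0914] [[-0.5, -0.1], [-0.4, 0.2]]
D s [0.5099 0.3138] edges [0.093 0.104 0.093 0.103] dirs [111.  21. 111.  21.]
D t [0.501  0.3108] edges [0.113 0.097 0.104 0.095] dirs [ 22. 106.  21. 112.]
  tri [0.5026 0.3155 0.059 ] [[-0.4, -0.1], [-0.3, 0.1]]
W s [0.5061 0.3109] edges [0.052 0.058 0.05  0.062] dirs [112.  19. 117.  21.]
W t [0.5059 0.311 ] edges [0.056 0.047 0.058 0.047] dirs [ 22. 116.  22. 114.]
  tri [0.506  0.3113 0.0711] [[-0.0, -0.0], [-0.0, 0.0]]
```

```bash
python3 - <<'E'
from h import *
S,T=load('scene0'),load('top0')
X,r=tri([(S,271.1,248.7),(T,257,163.1)]);print('pan',X.round(4),np.round(r,1).tolist())
for z in(.1,.12,.14): print(z,atz(S,271.1,248.7,z).round(3),atz(T,257,163.1,z).round(3))
print('tin top',atz(T,206.6,220,.03).round(4)); 
print([atz(S,u,v,.03).round(3)[:2].tolist() for u,v in((353,246),(383,263),(361,297),(323,272))])
# pivot
print('beam end dir top', atz(T,192,166.5,.1).round(3),atz(T,240,165,.1).round(3))
s=robot.get_state(); print(s['position'],s['orientation'])
E
python3 - <<'E'
import cv2
im=cv2.imread('pics/scene0.png')[235:310,310:400]
g=cv2.resize(im,None,fx=6,fy=6,interpolation=2)
for k in range(0,90,10): cv2.putText(g,str(310+k),(k*6,10),0,.35,(0,255,255),1)
for k in range(0,75,10): cv2.putText(g,str(235+k),(0,k*6+4),0,.35,(0,255,255),1)
cv2.imwrite('pics/tin.png',g)
E
```

```text
pan [ 0.6144 -0.118   0.1349] [[-0.4, -0.1], [-0.3, 0.2]]
0.1 [ 0.591 -0.135  0.1  ] [ 0.624 -0.118  0.1  ]
0.12 [ 0.604 -0.125  0.12 ] [ 0.619 -0.119  0.12 ]
0.14 [ 0.617 -0.115  0.14 ] [ 0.614 -0.119  0.14 ]
tin top [0.4714 0.0357 0.03  ]
[[0.414, 0.002], [0.42, 0.092], [0.542, 0.092], [0.532, -0.019]]
beam end dir top [0.618 0.068 0.1  ] [ 0.619 -0.069  0.1  ]
[ 0.16879961 -0.60133661  0.24449785] [-3.11061711e+00 -4.28534198e-01  4.02585238e-04]
```

View pics/tin.png

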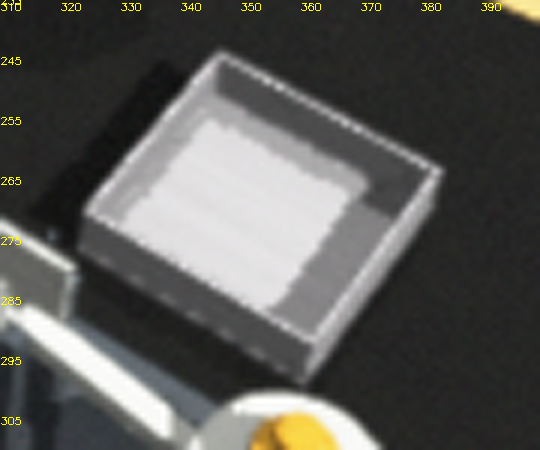

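```bash
cat >> h.py <<'E'
from scipy.spatial.transform import Rotation as Ro
def go(x,y,z,ydir=None):
    "tool-frame shift (cm), turn for TCP target; ydir = closing line angle in deg"
    s=robot.get_state(); R=Ro.from_rotvec(s['orientation']); p=np.array(s['position'])
    d=R.inv().apply(np.array([x,y,z])-p)*100
    M=R.as_matrix(); out=dict(p=p.round(4),shift=d.round(2),ya=round(np.degrees(np.arctan2(M[1,1],M[0,1])),1),q=np.round(s['joint_pos'],2).tolist())
    if ydir is not None:
        a=np.radians(ydir); yy=np.array([np.cos(a),np.sin(a),0]); 
        for k in(1,-1):
            Rt=Ro.from_matrix(np.c_[np.cross(k*yy,[0,0,-1]),k*yy,[0,0,-1]]); out[f'turn{k}']=(R.inv()*Rt).as_rotvec().round(3)
    print(out)
E
python3 - <<'E'
from h import *
S=load('scene0')
X=np.array([atz(S,u,v,.03)[:2] for u,v in((346.7,243.7),(383.7,263.3),(361.7,292.5),(324.2,270))]); print('tin',X.round(3).tolist(),X.mean(0))
go(.446,-.176,.26,4);go(.446,-.176,.26,94);go(.506,.311,.2,21);go(.506,.311,.2,111)
E
```

```text
tin [[0.416, -0.015], [0.419, 0.094], [0.53, 0.088], [0.525, -0.02]] [0.47265248 0.03650356]
{'p': array([ 0.1688, -0.6013,  0.2445]), 'shift': array([ 38.19, -33.46,  -1.5 ]), 'ya': np.float64(-74.3), 'q': [1.4, 0.51, -0.24, 1.5, 0.13, 1.15, -0.15], 'turn1': array([-1.000e-03, -1.000e-03, -1.367e+00]), 'turn-1': array([-1.000e-03,  1.000e-03,  1.775e+00])}
{'p': array([ 0.1688, -0.6013,  0.2445]), 'shift': array([ 38.19, -33.46,  -1.5 ]), 'ya': np.float64(-74.3), 'q': [1.4, 0.51, -0.24, 1.5, 0.13, 1.15, -0.15], 'turn1': array([-0.000e+00, -2.000e-03, -2.938e+00]), 'turn-1': array([-0.002,  0.   ,  0.204])}
{'p': array([ 0.1688, -0.6013,  0.2445]), 'shift': array([ 57.13, -78.71,   4.57]), 'ya': np.float64(-74.3), 'q': [1.4, 0.51, -0.24, 1.5, 0.13, 1.15, -0.15], 'turn1': array([-1.000e-03, -1.000e-03, -1.664e+00]), 'turn-1': array([-1.000e-03,  1.000e-03,  1.478e+00])}
{'p': array([ 0.1688, -0.6013,  0.2445]), 'shift': array([ 57.13, -78.71,   4.57]), 'ya': np.float64(-74.3), 'q': [1.4, 0.51, -0.24, 1.5, 0.13, 1.15, -0.15], 'turn1': array([-0.000e+00,  2.000e-03,  3.049e+00]), 'turn-1': array([-0.002, -0.   , -0.093])}
```

```bash
python3 -m handwheel '[{"tx":3,"ty":-2.6,"tz":-0.5},{"tx":7,"ty":-6,"tz":-1},{"tx":10.2,"ty":-9,"tz":-1.5,"rz":0.1},{"tx":13.5,"ty":-11.8,"tz":-1.5,"rz":0.2},{"tx":16.5,"ty":-14.5,"tz":-1.5,"rz":0.2},{"tx":19.5,"ty":-17.1,"tz":-1.5,"rz":0.2},{"tx":22.5,"ty":-19.7,"tz":-1.5,"rz":0.2},{"tx":25.5,"ty":-22.3,"tz":-1.5,"rz":0.2},{"tx":28.5,"ty":-25,"tz":-1.5,"rz":0.2},{"tx":31.5,"ty":-27.6,"tz":-1.5,"rz":0.2}]' -1 60
python3 -m handwheel '[{"tx":1}]'
python3 -c "
from h import *
go(.446,-.176,.18,93.5)"
```

```text
{'p': array([ 0.1688, -0.6013,  0.2445]), 'shift': array([ 38.19, -33.44,   6.5 ]), 'ya': np.float64(-74.3), 'q': [1.4, 0.51, -0.24, 1.5, 0.13, 1.15, -0.15], 'turn1': array([-0.000e+00, -2.000e-03, -2.929e+00]), 'turn-1': array([-0.002,  0.   ,  0.213])}$[0]: bad value
$[0]: bad value
```

```bash
python3 -m handwheel '[{"tx":3,"ty":-2.6,"tz":-0.5,"rx":0,"ry":0,"rz":0},{"tx":7,"ty":-6,"tz":-1,"rx":0,"ry":0,"rz":0},{"tx":10.2,"ty":-9,"tz":-1.5,"rx":0,"ry":0,"rz":0.1},{"tx":13.5,"ty":-11.8,"tz":-1.5,"rx":0,"ry":0,"rz":0.2},{"tx":16.5,"ty":-14.5,"tz":-1.5,"rx":0,"ry":0,"rz":0.2},{"tx":19.5,"ty":-17.1,"tz":-1.5,"rx":0,"ry":0,"rz":0.2},{"tx":22.5,"ty":-19.7,"tz":-1.5,"rx":0,"ry":0,"rz":0.2},{"tx":25.5,"ty":-22.3,"tz":-1.5,"rx":0,"ry":0,"rz":0.2},{"tx":28.5,"ty":-25,"tz":-1.5,"rx":0,"ry":0,"rz":0.2},{"tx":31.5,"ty":-27.6,"tz":-1.5,"rx":0,"ry":0,"rz":0.2}]' -1 60
python3 -c "
from h import *
go(.446,-.176,.18,93.5)"
```

```text
t: 0.93
position: [0.3955, -0.2527, 0.2602]
orientation: [3.139, 0.116, -0.0]
ft_force: [0.8, 0.5, 0.5]
width: 0.0852
grasp_force: 0.0
{'p': array([ 0.3955, -0.2527,  0.2602]), 'shift': array([ 5.6 , -7.28,  8.02]), 'ya': np.float64(-85.8), 'q': [0.77, 0.26, -0.33, 1.87, 0.1, 1.03, -1.1], 'turn1': array([-0.   ,  0.   , -3.129]), 'turn-1': array([0.   , 0.   , 0.012])}
```

```bash
python3 -m handwheel '[{"tx":2,"ty":-2.4,"tz":2.5,"rx":0,"ry":0,"rz":0.01},{"tx":4,"ty":-4.9,"tz":5,"rx":0,"ry":0,"rz":0.01},{"tx":5.3,"ty":-6.8,"tz":7.5,"rx":0,"ry":0,"rz":0.01},{"tx":5.6,"ty":-7.3,"tz":10,"rx":0,"ry":0,"rz":0.01},{"tx":5.6,"ty":-7.3,"tz":12,"rx":0,"ry":0,"rz":0.01},{"tx":5.6,"ty":-7.3,"tz":12.8,"rx":0,"ry":0,"rz":0.01},{"tx":5.6,"ty":-7.3,"tz":12.8,"rx":0,"ry":0,"rz":0.01}]'
python3 - <<'E'
from h import *
go(.446,-.176,.079,93.5)
f=snap('scene','s1'); g=snap('top','t1')
P=np.array([.446,-.176,.09]);print(proj(f,P),proj(g,P))
a=f['img'][150:250,240:340];b=g['img'][170:270,230:330]
cv2.imwrite('pics/c1.png',cv2.resize(np.hstack([a,b])[:,:,::-1],None,fx=4,fy=4,interpolation=2))
E
```

```text
t: 1.52
position: [0.4443, -0.1774, 0.1306]
orientation: [-3.138, -0.101, 0.006]
ft_force: [-0.8, -0.0, 0.9]
width: 0.0849
grasp_force: 0.0
{'p': array([ 0.4443, -0.1774,  0.1306]), 'shift': array([ 0.19, -0.12,  5.16]), 'ya': np.float64(-86.3), 'q': [0.56, 0.43, -0.32, 2.03, 0.21, 0.71, -1.4], 'turn1': array([-6.000e-03, -3.000e-03, -3.139e+00]), 'turn-1': array([-0.002,  0.004,  0.003])}
[291.02143669 209.69764689] [278.66504319 224.17697591]
```

View pics/c1.png

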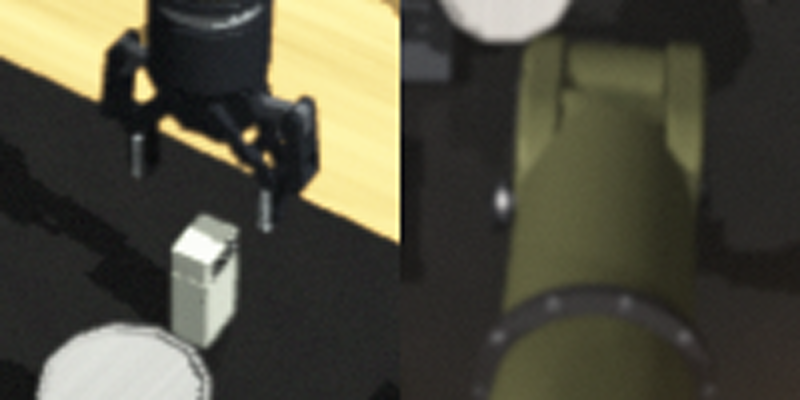

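The gripper straddles the cartridge: tips at crop (138,178) and (265,230), cartridge top at (205,238) between them. I'll descend and grip.

```bash
python3 -m handwheel '[{"tx":0.2,"ty":-0.1,"tz":1.5,"rx":0,"ry":0,"rz":0},{"tx":0.2,"ty":-0.1,"tz":3.5,"rx":0,"ry":0,"rz":0},{"tx":0.2,"ty":-0.1,"tz":4.8,"rx":0,"ry":0,"rz":0},{"tx":0.2,"ty":-0.1,"tz":5.1,"rx":0,"ry":0,"rz":0},{"tx":0.2,"ty":-0.1,"tz":5.1,"rx":0,"ry":0,"rz":0}]'
python3 -m handwheel '[{"tx":0,"ty":0,"tz":0,"rx":0,"ry":0,"rz":0},{"tx":0,"ty":0,"tz":0,"rx":0,"ry":0,"rz":0},{"tx":0,"ty":0,"tz":0,"rx":0,"ry":0,"rz":0},{"tx":0,"ty":0,"tz":0,"rx":0,"ry":0,"rz":0},{"tx":0,"ty":0,"tz":0,"rx":0,"ry":0,"rz":0},{"tx":0,"ty":0,"tz":0,"rx":0,"ry":0,"rz":0},{"tx":0,"ty":0,"tz":0,"rx":0,"ry":0,"rz":0},{"tx":0,"ty":0,"tz":0,"rx":0,"ry":0,"rz":0}]' 1 50
python3 -c "
from h import *
go(.614,-.118,.235,93.5)"
```

```text
t: 2.03
position: [0.4476, -0.1771, 0.0817]
orientation: [3.14, 0.099, 0.0]
ft_force: [-0.8, 0.2, -0.9]
width: 0.0855
grasp_force: 0.0
t: 2.7
position: [0.4478, -0.1768, 0.082]
orientation: [3.139, 0.1, 0.001]
ft_force: [0.1, -0.1, 5.8]
width: 0.0272
grasp_force: 48.8
{'p': array([ 0.4478, -0.1768,  0.082 ]), 'shift': array([ 16.97,  -4.8 , -15.29]), 'ya': np.float64(-86.3), 'q': [0.52, 0.51, -0.29, 2.08, 0.26, 0.58, -1.45], 'turn1': array([ 1.000e-03,  1.000e-03, -3.139e+00]), 'turn-1': array([ 0.001, -0.001,  0.003])}
```

```bash
python3 -m handwheel '[{"tx":0,"ty":0,"tz":-1.5,"rx":0,"ry":0,"rz":0},{"tx":0,"ty":0,"tz":-4.5,"rx":0,"ry":0,"rz":0},{"tx":0,"ty":0,"tz":-8,"rx":0,"ry":0,"rz":0},{"tx":0,"ty":0,"tz":-12,"rx":0,"ry":0,"rz":0},{"tx":2,"ty":-0.6,"tz":-15.5,"rx":0,"ry":0,"rz":0},{"tx":5.5,"ty":-1.5,"tz":-17,"rx":0,"ry":0,"rz":0},{"tx":9.5,"ty":-2.7,"tz":-17,"rx":0,"ry":0,"rz":0},{"tx":13,"ty":-3.7,"tz":-17,"rx":0,"ry":0,"rz":0},{"tx":16,"ty":-4.5,"tz":-17,"rx":0,"ry":0,"rz":0},{"tx":17,"ty":-4.8,"tz":-17,"rx":0,"ry":0,"rz":0}]'
python3 -m handwheel '[{"tx":0,"ty":0,"tz":1,"rx":0,"ry":0,"rz":0},{"tx":0,"ty":0,"tz":1,"rx":0,"ry":0,"rz":0},{"tx":0,"ty":0,"tz":1,"rx":0,"ry":0,"rz":0}]'
python3 - <<'E'
from h import *
go(.614,-.118,.214,93.5)
f=snap('scene','s2'); s=robot.get_state();p=np.array(s['position'])
for X in([.614,-.118,.130],p-[0,0,.082]):print(proj(f,np.array(X)))
cv2.imwrite('pics/c2.png',cv2.resize(f['img'][130:330,200:360,::-1],None,fx=3,fy=3,interpolation=2))
E
```

```text
t: 3.53
position: [0.6176, -0.1148, 0.2508]
orientation: [-3.138, -0.105, -0.003]
ft_force: [-0.3, -0.3, -0.9]
width: 0.0273
grasp_force: 49.5
t: 3.78
position: [0.6125, -0.1186, 0.2402]
orientation: [3.14, 0.099, -0.005]
ft_force: [-0.4, -0.8, -0.3]
width: 0.0271
grasp_force: 49.5
{'p': array([ 0.6125, -0.1186,  0.2402]), 'shift': array([ 0.16, -0.05,  2.62]), 'ya': np.float64(-86.4), 'q': [0.37, 0.52, -0.37, 1.51, 0.2, 1.15, -1.54], 'turn1': array([-0.005,  0.   , -3.14 ]), 'turn-1': array([0.   , 0.003, 0.002])}
[270.87579752 249.88700766]
[270.64831761 241.23571504]
```

View pics/c2.png

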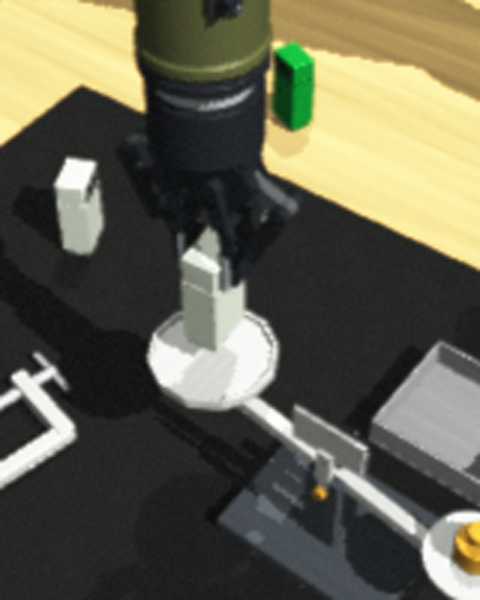

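```bash
python3 -m handwheel '[{"tx":0.15,"ty":0,"tz":1,"rx":0,"ry":0,"rz":0},{"tx":0.15,"ty":0,"tz":1.8,"rx":0,"ry":0,"rz":0},{"tx":0.15,"ty":0,"tz":2.2,"rx":0,"ry":0,"rz":0},{"tx":0.15,"ty":0,"tz":2.5,"rx":0,"ry":0,"rz":0},{"tx":0.15,"ty":0,"tz":2.7,"rx":0,"ry":0,"rz":0},{"tx":0.15,"ty":0,"tz":2.9,"rx":0,"ry":0,"rz":0},{"tx":0.15,"ty":0,"tz":3.0,"rx":0,"ry":0,"rz":0},{"tx":0.15,"ty":0,"tz":3.0,"rx":0,"ry":0,"rz":0}]'
python3 - <<'E'
from h import *
f=snap('scene','s3'); 
cv2.imwrite('pics/c3.png',cv2.resize(f['img'][190:310,220:380,::-1],None,fx=4,fy=4,interpolation=2))
E
```

```text
t: 4.5
position: [0.6156, -0.1178, 0.2112]
orientation: [3.14, 0.1, 0.0]
ft_force: [-0.6, -1.5, 0.4]
width: 0.0271
grasp_force: 49.6
```

View pics/c3.png

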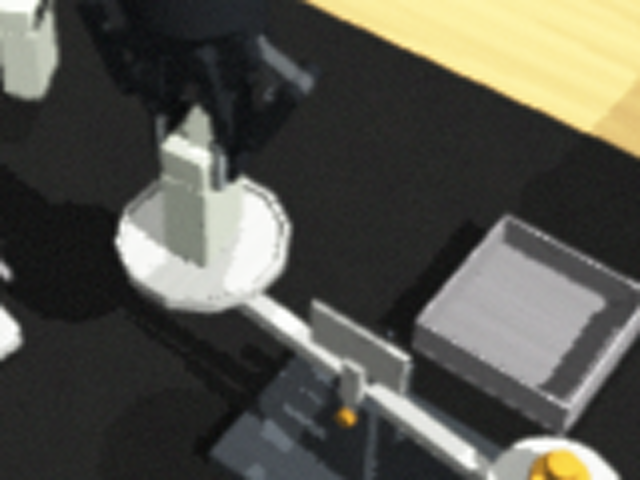

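The cartridge's foot is at crop (203,265), inside the pan, and looks about in contact. I'll check the pan's edge row against the start numerically.

```bash
cat >> h.py <<'E'
def panedge(f,us=range(255,276,2)):
    "subpixel row of the pan's near edge, last bright->dark crossing"
    g=cv2.cvtColor(f['img'],cv2.COLOR_RGB2GRAY).astype(float); r=[]
    for u in us:
        c=g[240:290,u]; k=np.where((c[:-1]>110)&(c[1:]<=110))[0]
        if len(k): k=k[-1]; r.append(240+k+(c[k]-110)/(c[k]-c[k+1]))
    return np.round(r,1)
E
python3 - <<'E'
from h import *
for t in('scene0','s2','s3'): print(panedge(load(t)))
f=load('s3')
for z in(.135,.130,.125,.12,.11): print(z,proj(f,np.array([.614,-.118,z])))
E
```

```text
[259.8 261.  262.4 264.1 265.4 265.5 265.6 265.8 266.2 266.3 266.1]
[259.7 260.9 262.1 264.1 265.4 265.5 265.6 265.9 266.2 266.3 266.1]
[261.1 262.4 263.6 265.8 266.6 266.8 267.1 267.4 267.5 267.5 267.2]
0.135 [270.82772146 248.50348433]
0.13 [270.87579752 249.88700766]
0.125 [270.92349551 251.25965086]
0.12 [270.97081987 252.62154179]
0.11 [271.06436511 255.3135682 ]
```

```bash
python3 -m handwheel '[{"tx":0,"ty":0,"tz":0.2,"rx":0,"ry":0,"rz":0},{"tx":0,"ty":0,"tz":0.4,"rx":0,"ry":0,"rz":0},{"tx":0,"ty":0,"tz":0.5,"rx":0,"ry":0,"rz":0},{"tx":0,"ty":0,"tz":0.5,"rx":0,"ry":0,"rz":0}]'
python3 -m handwheel '[{"tx":0,"ty":0,"tz":0,"rx":0,"ry":0,"rz":0},{"tx":0,"ty":0,"tz":0,"rx":0,"ry":0,"rz":0},{"tx":0,"ty":0,"tz":0,"rx":0,"ry":0,"rz":0},{"tx":0,"ty":0,"tz":0,"rx":0,"ry":0,"rz":0},{"tx":0,"ty":0,"tz":0,"rx":0,"ry":0,"rz":0},{"tx":0,"ty":0,"tz":0,"rx":0,"ry":0,"rz":0},{"tx":0,"ty":0,"tz":0,"rx":0,"ry":0,"rz":0},{"tx":0,"ty":0,"tz":0,"rx":0,"ry":0,"rz":0}]' -1
python3 -m handwheel '[{"tx":0,"ty":0,"tz":0,"rx":0,"ry":0,"rz":0},{"tx":0,"ty":0,"tz":0,"rx":0,"ry":0,"rz":0},{"tx":0,"ty":0,"tz":0,"rx":0,"ry":0,"rz":0},{"tx":0,"ty":0,"tz":0,"rx":0,"ry":0,"rz":0},{"tx":0,"ty":0,"tz":0,"rx":0,"ry":0,"rz":0},{"tx":0,"ty":0,"tz":0,"rx":0,"ry":0,"rz":0},{"tx":0,"ty":0,"tz":0,"rx":0,"ry":0,"rz":0},{"tx":0,"ty":0,"tz":0,"rx":0,"ry":0,"rz":0},{"tx":0,"ty":0,"tz":0,"rx":0,"ry":0,"rz":0},{"tx":0,"ty":0,"tz":0,"rx":0,"ry":0,"rz":0}]'
python3 - <<'E'
from h import *
f=snap('scene','s4'); print(panedge(f))
E
python3 -m handwheel '[{"tx":0,"ty":0,"tz":0,"rx":0,"ry":0,"rz":0},{"tx":0,"ty":0,"tz":0,"rx":0,"ry":0,"rz":0},{"tx":0,"ty":0,"tz":0,"rx":0,"ry":0,"rz":0},{"tx":0,"ty":0,"tz":0,"rx":0,"ry":0,"rz":0},{"tx":0,"ty":0,"tz":0,"rx":0,"ry":0,"rz":0},{"tx":0,"ty":0,"tz":0,"rx":0,"ry":0,"rz":0},{"tx":0,"ty":0,"tz":0,"rx":0,"ry":0,"rz":0},{"tx":0,"ty":0,"tz":0,"rx":0,"ry":0,"rz":0}]'
python3 - <<'E'
from h import *
f=snap('scene','s5'); print(panedge(f))
cv2.imwrite('pics/c5.png',cv2.resize(f['img'][180:330,220:380,::-1],None,fx=4,fy=4,interpolation=2))
E
```

```text
t: 4.88
position: [0.6156, -0.1177, 0.2061]
orientation: [-3.14, -0.1, -0.0]
ft_force: [0.3, -0.3, 0.6]
width: 0.0276
grasp_force: 49.6
t: 5.55
position: [0.6156, -0.1178, 0.2063]
orientation: [-3.14, -0.1, -0.0]
ft_force: [0.3, -0.0, 0.3]
width: 0.0853
grasp_force: 0.0
t: 6.38
position: [0.6156, -0.1178, 0.2063]
orientation: [-3.14, -0.1, -0.0]
ft_force: [-0.3, -0.1, -0.5]
width: 0.0854
grasp_force: 0.0
[262.3 263.7 264.9 267.  267.6 267.8 268.2 268.4 268.5 268.6 268.2]
t: 7.1
position: [0.6156, -0.1178, 0.2063]
orientation: [-3.14, -0.1, -0.0]
ft_force: [-0.9, -0.5, -0.2]
width: 0.0857
grasp_force: 0.0
[262.4 263.7 264.9 267.  267.6 267.8 268.2 268.4 268.5 268.6 268.2]
```

The pan settled 8.8 mm below its top position, a beam tilt of about -0.127 rad, so this cartridge (R) is the used-up one. I'll regrip it and take it to the tin.

```bash
python3 -m handwheel '[{"tx":0,"ty":0,"tz":0,"rx":0,"ry":0,"rz":0},{"tx":0,"ty":0,"tz":0,"rx":0,"ry":0,"rz":0},{"tx":0,"ty":0,"tz":0,"rx":0,"ry":0,"rz":0},{"tx":0,"ty":0,"tz":0,"rx":0,"ry":0,"rz":0},{"tx":0,"ty":0,"tz":0,"rx":0,"ry":0,"rz":0},{"tx":0,"ty":0,"tz":0,"rx":0,"ry":0,"rz":0},{"tx":0,"ty":0,"tz":0,"rx":0,"ry":0,"rz":0},{"tx":0,"ty":0,"tz":0,"rx":0,"ry":0,"rz":0}]' 1 50
python3 -m handwheel '[{"tx":0,"ty":0,"tz":-0.5,"rx":0,"ry":0,"rz":0},{"tx":0,"ty":0,"tz":-1.5,"rx":0,"ry":0,"rz":0},{"tx":0,"ty":0,"tz":-3.5,"rx":0,"ry":0,"rz":0},{"tx":0,"ty":0,"tz":-6,"rx":0,"ry":0,"rz":0},{"tx":-1.5,"ty":0,"tz":-8,"rx":0,"ry":0,"rz":0},{"tx":-4.5,"ty":0,"tz":-8,"rx":0,"ry":0,"rz":0},{"tx":-8,"ty":0,"tz":-8,"rx":0,"ry":0,"rz":0},{"tx":-11,"ty":-2,"tz":-8,"rx":0,"ry":0,"rz":0},{"tx":-13,"ty":-5,"tz":-8,"rx":0,"ry":0,"rz":0},{"tx":-14,"ty":-8,"tz":-8,"rx":0,"ry":0,"rz":0}]'
python3 -c "
from h import *
go(.472,.036,.1,93.5)"
```

```text
t: 7.82
position: [0.6156, -0.1178, 0.2063]
orientation: [-3.14, -0.1, -0.0]
ft_force: [0.1, 0.2, 0.3]
width: 0.0269
grasp_force: 53.5
t: 8.65
position: [0.4681, -0.0472, 0.2874]
orientation: [3.139, 0.095, 0.0]
ft_force: [1.5, 0.6, -1.2]
width: 0.0271
grasp_force: 53.4
{'p': array([ 0.4681, -0.0472,  0.2874]), 'shift': array([ 0.9 , -8.31, 18.73]), 'ya': np.float64(-86.5), 'q': [0.38, 0.24, -0.42, 1.81, 0.11, 1.11, -1.59], 'turn1': array([-0.000e+00, -2.000e-03,  3.141e+00]), 'turn-1': array([ 0.001, -0.   , -0.001])}
```

```bash
python3 -m handwheel '[{"tx":0.4,"ty":-3,"tz":1,"rx":0,"ry":0,"rz":0},{"tx":0.7,"ty":-6,"tz":3,"rx":0,"ry":0,"rz":0},{"tx":0.9,"ty":-8,"tz":6,"rx":0,"ry":0,"rz":0},{"tx":0.9,"ty":-8.3,"tz":10,"rx":0,"ry":0,"rz":0},{"tx":0.9,"ty":-8.3,"tz":13.5,"rx":0,"ry":0,"rz":0},{"tx":0.9,"ty":-8.3,"tz":16.5,"rx":0,"ry":0,"rz":0},{"tx":0.9,"ty":-8.3,"tz":18.3,"rx":0,"ry":0,"rz":0},{"tx":0.9,"ty":-8.3,"tz":18.7,"rx":0,"ry":0,"rz":0},{"tx":0.9,"ty":-8.3,"tz":18.7,"rx":0,"ry":0,"rz":0}]'
python3 -c "
from h import *
go(.472,.036,.0855,93.5)
f=snap('scene','s6');print(panedge(f))"
```

```text
t: 9.4
position: [0.4743, 0.0367, 0.099]
orientation: [3.14, 0.101, -0.002]
ft_force: [0.4, 0.5, 0.6]
width: 0.0276
grasp_force: 53.4
{'p': array([0.4743, 0.0367, 0.099 ]), 'shift': array([-0.23,  0.05,  1.35]), 'ya': np.float64(-86.3), 'q': [0.14, 0.49, -0.38, 2.07, 0.29, 0.64, -1.95], 'turn1': array([-2.000e-03, -0.000e+00, -3.139e+00]), 'turn-1': array([-0.   ,  0.002,  0.003])}
[259.8 261.1 262.3 264.1 265.4 265.6 265.6 265.8 266.2 266.3 266.1]
```

```bash
python3 -m handwheel '[{"tx":0,"ty":0,"tz":0.6,"rx":0,"ry":0,"rz":0},{"tx":0,"ty":0,"tz":1.0,"rx":0,"ry":0,"rz":0},{"tx":0,"ty":0,"tz":1.2,"rx":0,"ry":0,"rz":0},{"tx":0,"ty":0,"tz":1.25,"rx":0,"ry":0,"rz":0},{"tx":0,"ty":0,"tz":1.25,"rx":0,"ry":0,"rz":0}]'
python3 -m handwheel '[{"tx":0,"ty":0,"tz":0.1,"rx":0,"ry":0,"rz":0},{"tx":0,"ty":0,"tz":0.1,"rx":0,"ry":0,"rz":0}]'
```

```text
t: 9.87
position: [0.4746, 0.0365, 0.087]
orientation: [3.14, 0.1, 0.001]
ft_force: [0.0, -0.2, -1.1]
width: 0.0267
grasp_force: 53.4
t: 10.03
position: [0.4746, 0.0365, 0.0859]
orientation: [-3.14, -0.1, -0.0]
ft_force: [-0.1, 0.7, -0.1]
width: 0.0274
grasp_force: 53.4
```

```bash
python3 -m handwheel '[{"tx":0,"ty":0,"tz":0.05,"rx":0,"ry":0,"rz":0},{"tx":0,"ty":0,"tz":0.1,"rx":0,"ry":0,"rz":0},{"tx":0,"ty":0,"tz":0.1,"rx":0,"ry":0,"rz":0}]'
python3 -m handwheel '[{"tx":0,"ty":0,"tz":0,"rx":0,"ry":0,"rz":0},{"tx":0,"ty":0,"tz":0,"rx":0,"ry":0,"rz":0},{"tx":0,"ty":0,"tz":0,"rx":0,"ry":0,"rz":0},{"tx":0,"ty":0,"tz":0,"rx":0,"ry":0,"rz":0},{"tx":0,"ty":0,"tz":0,"rx":0,"ry":0,"rz":0},{"tx":0,"ty":0,"tz":0,"rx":0,"ry":0,"rz":0},{"tx":0,"ty":0,"tz":0,"rx":0,"ry":0,"rz":0}]' -1
python3 -m handwheel '[{"tx":0,"ty":0,"tz":-2,"rx":0,"ry":0,"rz":0},{"tx":0,"ty":0,"tz":-6,"rx":0,"ry":0,"rz":0},{"tx":0,"ty":0,"tz":-10,"rx":0,"ry":0,"rz":0},{"tx":0,"ty":0,"tz":-14,"rx":0,"ry":0,"rz":0},{"tx":0,"ty":3,"tz":-17,"rx":0,"ry":0,"rz":0},{"tx":0,"ty":7,"tz":-18,"rx":0,"ry":0,"rz":0},{"tx":0,"ty":11,"tz":-18,"rx":0,"ry":0,"rz":0},{"tx":0,"ty":15,"tz":-18,"rx":0,"ry":0,"rz":0},{"tx":0,"ty":19,"tz":-18,"rx":0,"ry":0,"rz":0},{"tx":0,"ty":23,"tz":-18,"rx":0,"ry":0,"rz":0}]'
python3 - <<'E'
from h import *
go(.480,-.378,.20,115.5)
f=snap('scene','s7')
for z in(.093,.003): print(proj(f,np.array([.4746,.0365,z])))
a=cv2.resize(f['img'][190:310,300:400,::-1],(500,600),interpolation=2)
cv2.imwrite('pics/c7.png',a)
E
```

```text
t: 10.28
position: [0.4744, 0.0365, 0.0847]
orientation: [-3.14, -0.1, 0.0]
ft_force: [0.2, 0.3, -1.3]
width: 0.0271
grasp_force: 53.4
t: 10.87
position: [0.4745, 0.0366, 0.0848]
orientation: [-3.14, -0.1, -0.0]
ft_force: [0.0, -0.2, -0.8]
width: 0.0852
grasp_force: 0.0
t: 11.7
position: [0.4887, -0.1949, 0.2651]
orientation: [3.14, 0.1, 0.001]
ft_force: [1.2, 0.8, -0.7]
width: 0.0855
grasp_force: 0.0
{'p': array([ 0.4887, -0.1949,  0.2651]), 'shift': array([-2.04, 18.21,  6.52]), 'ya': np.float64(-86.3), 'q': [0.6, 0.35, -0.38, 1.73, 0.14, 1.1, -1.33], 'turn1': array([-0.00e+00, -1.00e-03,  2.76e+00]), 'turn-1': array([ 0.001, -0.   , -0.381])}
[356.97152859 251.50314388]
[352.28385911 273.52505456]
```

View pics/c7.png

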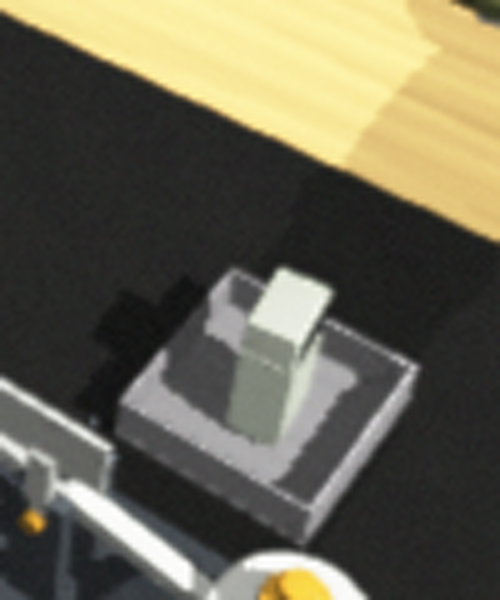

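The used-up cartridge stands upright in the tin, at crop (275,350). Next is cartridge L.

```bash
python3 -m handwheel '[{"tx":-0.4,"ty":2.5,"tz":0,"rx":0,"ry":0,"rz":-0.05},{"tx":-0.8,"ty":6,"tz":0.5,"rx":0,"ry":0,"rz":-0.15},{"tx":-1.2,"ty":9.5,"tz":1.5,"rx":0,"ry":0,"rz":-0.25},{"tx":-1.6,"ty":13,"tz":3,"rx":0,"ry":0,"rz":-0.35},{"tx":-1.9,"ty":16,"tz":5,"rx":0,"ry":0,"rz":-0.38},{"tx":-2,"ty":18,"tz":7.5,"rx":0,"ry":0,"rz":-0.38},{"tx":-2,"ty":18.2,"tz":10,"rx":0,"ry":0,"rz":-0.38},{"tx":-2,"ty":18.2,"tz":12.5,"rx":0,"ry":0,"rz":-0.38},{"tx":-2,"ty":18.2,"tz":13.5,"rx":0,"ry":0,"rz":-0.38},{"tx":-2,"ty":18.2,"tz":13.5,"rx":0,"ry":0,"rz":-0.38}]'
python3 - <<'E'
from h import *
go(.480,-.378,.082,115)
E
```

```text
t: 12.58
position: [0.4794, -0.3747, 0.1272]
orientation: [-3.06, -0.691, 0.005]
ft_force: [-1.1, 0.9, -0.3]
width: 0.0855
grasp_force: 0.0
{'p': array([ 0.4794, -0.3747,  0.1272]), 'shift': array([-0.08,  0.34,  4.52]), 'ya': np.float64(-64.6), 'q': [0.86, 0.61, -0.38, 1.69, 0.28, 0.89, -0.76], 'turn1': array([-0.004, -0.007, -3.134]), 'turn-1': array([-0.005,  0.002,  0.008])}
```

```bash
python3 -m handwheel '[{"tx":0,"ty":0.3,"tz":1.5,"rx":0,"ry":0,"rz":0},{"tx":0,"ty":0.3,"tz":3.5,"rx":0,"ry":0,"rz":0},{"tx":0,"ty":0.3,"tz":4.4,"rx":0,"ry":0,"rz":0},{"tx":0,"ty":0.3,"tz":4.7,"rx":0,"ry":0,"rz":0},{"tx":0,"ty":0.3,"tz":4.7,"rx":0,"ry":0,"rz":0}]'
python3 -m handwheel '[{"tx":0,"ty":0,"tz":0,"rx":0,"ry":0,"rz":0},{"tx":0,"ty":0,"tz":0,"rx":0,"ry":0,"rz":0},{"tx":0,"ty":0,"tz":0,"rx":0,"ry":0,"rz":0},{"tx":0,"ty":0,"tz":0,"rx":0,"ry":0,"rz":0},{"tx":0,"ty":0,"tz":0,"rx":0,"ry":0,"rz":0},{"tx":0,"ty":0,"tz":0,"rx":0,"ry":0,"rz":0},{"tx":0,"ty":0,"tz":0,"rx":0,"ry":0,"rz":0},{"tx":0,"ty":0,"tz":0,"rx":0,"ry":0,"rz":0}]' 1 50
python3 -c "
from h import *
go(.506,.311,.28,111)"
```

```text
t: 13.0
position: [0.4823, -0.3783, 0.0832]
orientation: [-3.064, -0.692, 0.0]
ft_force: [-0.3, 0.7, 0.2]
width: 0.0853
grasp_force: 0.0
t: 13.67
position: [0.4824, -0.3789, 0.0835]
orientation: [3.064, 0.691, 0.001]
ft_force: [-0.5, -0.5, 5.9]
width: 0.0271
grasp_force: 49.8
{'p': array([ 0.4824, -0.3789,  0.0835]), 'shift': array([ 31.75, -61.28, -19.7 ]), 'ya': np.float64(-64.6), 'q': [0.85, 0.67, -0.36, 1.73, 0.31, 0.8, -0.79], 'turn1': array([ 1.000e-03,  2.000e-03, -3.064e+00]), 'turn-1': array([ 0.001, -0.001,  0.077])}
```

```bash
python3 -m handwheel '[{"tx":0,"ty":0,"tz":-1.5,"rx":0,"ry":0,"rz":0},{"tx":0,"ty":0,"tz":-4.5,"rx":0,"ry":0,"rz":0},{"tx":0,"ty":0,"tz":-8.5,"rx":0,"ry":0,"rz":0},{"tx":0,"ty":0,"tz":-12.5,"rx":0,"ry":0,"rz":0},{"tx":1,"ty":-2,"tz":-16,"rx":0,"ry":0,"rz":0},{"tx":2.5,"ty":-5,"tz":-18,"rx":0,"ry":0,"rz":0.03},{"tx":4,"ty":-8,"tz":-19.5,"rx":0,"ry":0,"rz":0.07},{"tx":5.6,"ty":-11,"tz":-19.5,"rx":0,"ry":0,"rz":0.07},{"tx":7.3,"ty":-14.5,"tz":-19.5,"rx":0,"ry":0,"rz":0.07},{"tx":9.1,"ty":-18,"tz":-19.5,"rx":0,"ry":0,"rz":0.07}]'
python3 -c "
from h import *
go(.506,.311,.28,111.2)"
```

```text
t: 14.5
position: [0.4861, -0.1756, 0.2777]
orientation: [3.087, 0.582, -0.001]
ft_force: [0.4, 0.3, -2.6]
width: 0.0272
grasp_force: 49.3
{'p': array([ 0.4861, -0.1756,  0.2777]), 'shift': array([ 19.57, -44.6 ,  -0.24]), 'ya': np.float64(-68.6), 'q': [0.63, 0.33, -0.46, 1.72, 0.16, 1.12, -1.08], 'turn1': array([-1.000e-03,  0.000e+00, -3.139e+00]), 'turn-1': array([0.   , 0.001, 0.003])}
```

```bash
python3 -m handwheel '[{"tx":1.5,"ty":-3.4,"tz":0,"rx":0,"ry":0,"rz":0},{"tx":3,"ty":-6.9,"tz":0,"rx":0,"ry":0,"rz":0},{"tx":4.6,"ty":-10.5,"tz":0,"rx":0,"ry":0,"rz":0},{"tx":6.2,"ty":-14,"tz":0,"rx":0,"ry":0,"rz":0},{"tx":7.7,"ty":-17.5,"tz":0,"rx":0,"ry":0,"rz":0},{"tx":9.2,"ty":-21,"tz":0,"rx":0,"ry":0,"rz":0},{"tx":10.8,"ty":-24.5,"tz":0,"rx":0,"ry":0,"rz":0},{"tx":12.3,"ty":-28,"tz":0,"rx":0,"ry":0,"rz":0},{"tx":13.8,"ty":-31.5,"tz":0,"rx":0,"ry":0,"rz":0},{"tx":15.4,"ty":-35,"tz":0,"rx":0,"ry":0,"rz":0}]'
python3 -m handwheel '[{"tx":1.5,"ty":-3.4,"tz":1,"rx":0,"ry":0,"rz":0},{"tx":2.8,"ty":-6.5,"tz":3,"rx":0,"ry":0,"rz":0},{"tx":3.8,"ty":-8.7,"tz":5.5,"rx":0,"ry":0,"rz":0},{"tx":3.9,"ty":-9,"tz":7.5,"rx":0,"ry":0,"rz":0},{"tx":3.9,"ty":-9,"tz":8.5,"rx":0,"ry":0,"rz":0},{"tx":3.9,"ty":-9,"tz":8.5,"rx":0,"ry":0,"rz":0},{"tx":3.9,"ty":-9,"tz":8.5,"rx":0,"ry":0,"rz":0}]'
python3 - <<'E'
from h import *
go(.506,.311,.18,111.2)
p=np.array(robot.get_state()['position']); np.save('p8.npy',p)
f=snap('scene','s8');g=snap('top','t8')
u,v=proj(f,p-[0,0,.04]).astype(int);print(u,v,proj(f,np.array([.506,.311,.072])))
a=cv2.resize(f['img'][v-70:v+80,u-50:u+50,::-1],(400,600),interpolation=2)
b=f['img']
c=cv2.resize(g['img'][160:260,60:160,::-1],(400,400),interpolation=2); c=np.vstack([c,np.zeros((200,400,3),np.uint8)])
cv2.imwrite('pics/c8.png',np.hstack([a,c]));print(u-50,v-70)
E
```

```text
t: 15.33
position: [0.5018, 0.2066, 0.2774]
orientation: [3.086, 0.583, -0.002]
ft_force: [0.8, 0.5, -2.2]
width: 0.0274
grasp_force: 49.3
t: 15.92
position: [0.5062, 0.3017, 0.1927]
orientation: [3.086, 0.581, -0.002]
ft_force: [-0.4, -0.5, -1.1]
width: 0.0272
grasp_force: 49.4
{'p': array([0.5062, 0.3017, 0.1927]), 'shift': array([ 0.32, -0.87,  1.26]), 'ya': np.float64(-68.7), 'q': [-0.23, 0.54, -0.55, 1.67, 0.32, 1.03, -2.08], 'turn1': array([-2.000e-03,  2.000e-03, -3.139e+00]), 'turn-1': array([0.001, 0.001, 0.002])}
472 302 [463.73892119 325.1117224 ]
422 232
```

```bash
python3 -m handwheel '[{"tx":0.2,"ty":-0.5,"tz":0.5,"rx":0,"ry":0,"rz":0},{"tx":0.3,"ty":-0.9,"tz":1.2,"rx":0,"ry":0,"rz":0},{"tx":0.3,"ty":-0.9,"tz":1.5,"rx":0,"ry":0,"rz":0},{"tx":0.3,"ty":-0.9,"tz":1.5,"rx":0,"ry":0,"rz":0}]'
python3 - <<'E'
from h import *
go(.506,.311,.18,111.2)
s=robot.get_state();p=np.array(s['position']);M=Ro.from_rotvec(s['orientation']).as_matrix()
f=snap('scene','s9')
def draw(im,pts,col,u0,v0,k):
    q=[((proj(f,X)-[u0,v0]+.5)*k).astype(int) for X in pts]
    for i in range(4): cv2.line(im,tuple(map(int,q[i])),tuple(map(int,q[(i+1)%4])),col,1)
u0,v0,k=425,230,6
im=cv2.resize(f['img'][v0:v0+100,u0:u0+65,::-1],None,fx=k,fy=k,interpolation=2).copy(); raw=im.copy()
sg=((1,1),(1,-1),(-1,-1),(-1,1))
for z,a,b in((-.0775,.02,.014),(.0065,.02,.014)):
    draw(im,[p+[0,0,z]+M[:,0]*a*i+M[:,1]*b*j for i,j in sg],(0,0,255),u0,v0,k)
t=np.radians(21.2);ex=np.array([np.cos(t),np.sin(t),0]);ey=np.array([-ex[1],ex[0],0]);c=np.array([.506,.311,.072])
for a,b,col in((.029,.023,(0,255,0)),(.053,.048,(0,255,255))): draw(im,[c+ex*a*i+ey*b*j for i,j in sg],col,u0,v0,k)
cv2.imwrite('pics/c9.png',np.hstack([raw,im]))
E
```

```text
t: 16.35
position: [0.505, 0.3126, 0.177]
orientation: [3.086, 0.585, -0.002]
ft_force: [-0.5, -1.2, -2.1]
width: 0.0267
grasp_force: 49.4
{'p': array([0.505 , 0.3126, 0.177 ]), 'shift': array([ 0.04,  0.19, -0.3 ]), 'ya': np.float64(-68.6), 'q': [-0.26, 0.56, -0.54, 1.68, 0.33, 1.0, -2.11], 'turn1': array([-2.000e-03,  0.000e+00, -3.137e+00]), 'turn-1': array([0.   , 0.001, 0.004])}
```

View pics/c9.png

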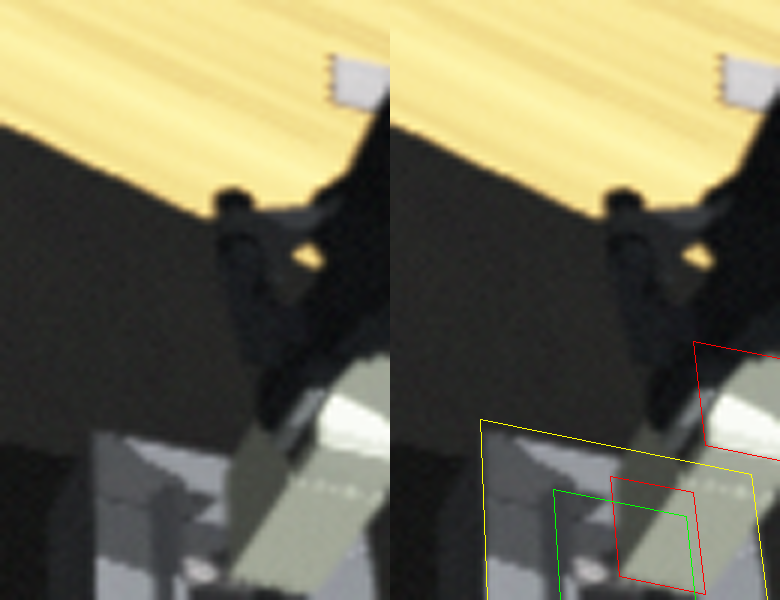

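The cartridge's foot at raw (230,575)-(308,592) matches the predicted outline within about 1 px and lies over the mouth. I'll lower it slowly and watch the force.

```bash
python3 -m handwheel '[{"tx":0.15,"ty":0.12,"tz":0.5,"rx":0,"ry":0,"rz":0.003},{"tx":0.15,"ty":0.12,"tz":1.1,"rx":0,"ry":0,"rz":0.003},{"tx":0.15,"ty":0.12,"tz":1.6,"rx":0,"ry":0,"rz":0.003},{"tx":0.15,"ty":0.12,"tz":2.1,"rx":0,"ry":0,"rz":0.003},{"tx":0.15,"ty":0.12,"tz":2.3,"rx":0,"ry":0,"rz":0.003},{"tx":0.15,"ty":0.12,"tz":2.3,"rx":0,"ry":0,"rz":0.003}]'
python3 -m handwheel '[{"tx":0,"ty":0,"tz":0.2,"rx":0,"ry":0,"rz":0},{"tx":0,"ty":0,"tz":0.4,"rx":0,"ry":0,"rz":0},{"tx":0,"ty":0,"tz":0.4,"rx":0,"ry":0,"rz":0}]'
```

```text
t: 16.9
position: [0.507, 0.3117, 0.154]
orientation: [3.087, 0.579, -0.002]
ft_force: [-0.0, -0.0, -1.6]
width: 0.0272
grasp_force: 49.4
t: 17.15
position: [0.5073, 0.312, 0.1506]
orientation: [3.088, 0.579, -0.0]
ft_force: [-0.9, -0.4, -1.8]
width: 0.0268
grasp_force: 49.4
```

```bash
python3 -c "
from h import *
s=robot.get_state();print(s['ft_force'],s['torque'])
go(.5065,.3110,.155,111.2)"
```

```text
[-0.89456683 -0.39557571 -1.8466676 ] [ 0.02834409  0.01197259 -0.02516976]
{'p': array([0.5073, 0.312 , 0.1506]), 'shift': array([-0.11,  0.06, -0.44]), 'ya': np.float64(-68.8), 'q': [-0.26, 0.59, -0.53, 1.71, 0.35, 0.94, -2.13], 'turn1': array([-0.   ,  0.   , -3.141]), 'turn-1': array([0.   , 0.   , 0.001])}
```

```bash
python3 -m handwheel '[{"tx":-0.05,"ty":0.05,"tz":0.2,"rx":0,"ry":0,"rz":0},{"tx":-0.05,"ty":0.05,"tz":0.4,"rx":0,"ry":0,"rz":0},{"tx":-0.05,"ty":0.05,"tz":0.4,"rx":0,"ry":0,"rz":0}]'
python3 -m handwheel '[{"tx":0,"ty":0,"tz":0.2,"rx":0,"ry":0,"rz":0},{"tx":0,"ty":0,"tz":0.4,"rx":0,"ry":0,"rz":0},{"tx":0,"ty":0,"tz":0.4,"rx":0,"ry":0,"rz":0}]'
python3 -m handwheel '[{"tx":0,"ty":0,"tz":0.2,"rx":0,"ry":0,"rz":0},{"tx":0,"ty":0,"tz":0.4,"rx":0,"ry":0,"rz":0},{"tx":0,"ty":0,"tz":0.4,"rx":0,"ry":0,"rz":0}]'
```

```text
t: 17.4
position: [0.5069, 0.3112, 0.1465]
orientation: [3.088, 0.579, -0.001]
ft_force: [0.2, -0.9, -2.6]
width: 0.0269
grasp_force: 49.4
t: 17.65
position: [0.5069, 0.3113, 0.1424]
orientation: [3.088, 0.579, -0.001]
ft_force: [0.1, -0.2, -2.5]
width: 0.0274
grasp_force: 49.4
t: 17.9
position: [0.5069, 0.3112, 0.1384]
orientation: [3.088, 0.579, -0.001]
ft_force: [-0.0, 0.2, -1.4]
width: 0.0268
grasp_force: 49.4
```

```bash
for i in 1; do :; done
python3 -m handwheel '[{"tx":0,"ty":0,"tz":0.2,"rx":0,"ry":0,"rz":0},{"tx":0,"ty":0,"tz":0.4,"rx":0,"ry":0,"rz":0},{"tx":0,"ty":0,"tz":0.4,"rx":0,"ry":0,"rz":0}]'
python3 -m handwheel '[{"tx":0,"ty":0,"tz":0.2,"rx":0,"ry":0,"rz":0},{"tx":0,"ty":0,"tz":0.4,"rx":0,"ry":0,"rz":0},{"tx":0,"ty":0,"tz":0.4,"rx":0,"ry":0,"rz":0}]'
python3 -m handwheel '[{"tx":0,"ty":0,"tz":0.2,"rx":0,"ry":0,"rz":0},{"tx":0,"ty":0,"tz":0.4,"rx":0,"ry":0,"rz":0},{"tx":0,"ty":0,"tz":0.4,"rx":0,"ry":0,"rz":0}]'
```

```text
t: 18.15
position: [0.5069, 0.3112, 0.1344]
orientation: [3.088, 0.579, -0.001]
ft_force: [-0.4, -0.5, -2.0]
width: 0.0271
grasp_force: 49.4
t: 18.4
position: [0.5069, 0.3112, 0.1304]
orientation: [3.088, 0.579, -0.001]
ft_force: [0.1, 0.6, -1.9]
width: 0.0273
grasp_force: 49.4
t: 18.65
position: [0.5071, 0.3115, 0.1268]
orientation: [-3.088, -0.579, -0.0]
ft_force: [0.9, -0.6, -0.6]
width: 0.0268
grasp_force: 49.7
```

```bash
python3 -m handwheel '[{"tx":0,"ty":0,"tz":0.1,"rx":0,"ry":0,"rz":0},{"tx":0,"ty":0,"tz":0.2,"rx":0,"ry":0,"rz":0},{"tx":0,"ty":0,"tz":0.2,"rx":0,"ry":0,"rz":0}]'
python3 -m handwheel '[{"tx":0,"ty":0,"tz":0.1,"rx":0,"ry":0,"rz":0},{"tx":0,"ty":0,"tz":0.2,"rx":0,"ry":0,"rz":0},{"tx":0,"ty":0,"tz":0.2,"rx":0,"ry":0,"rz":0}]'
python3 -m handwheel '[{"tx":0,"ty":0,"tz":0.1,"rx":0,"ry":0,"rz":0},{"tx":0,"ty":0,"tz":0.2,"rx":0,"ry":0,"rz":0},{"tx":0,"ty":0,"tz":0.2,"rx":0,"ry":0,"rz":0}]'
```

```text
t: 18.9
position: [0.5071, 0.3115, 0.1249]
orientation: [-3.088, -0.579, -0.001]
ft_force: [0.1, -0.1, 3.5]
width: 0.027
grasp_force: 50.1
t: 19.15
position: [0.5071, 0.3115, 0.1227]
orientation: [-3.088, -0.579, -0.0]
ft_force: [-0.1, 0.8, 3.0]
width: 0.0271
grasp_force: 50.1
t: 19.4
position: [0.5071, 0.3115, 0.1206]
orientation: [-3.088, -0.579, -0.0]
ft_force: [0.4, -0.0, 2.3]
width: 0.0271
grasp_force: 50.0
```

```bash
python3 -m handwheel '[{"tx":0,"ty":0,"tz":0.1,"rx":0,"ry":0,"rz":0},{"tx":0,"ty":0,"tz":0.2,"rx":0,"ry":0,"rz":0},{"tx":0,"ty":0,"tz":0.2,"rx":0,"ry":0,"rz":0}]'
python3 -m handwheel '[{"tx":0,"ty":0,"tz":0.1,"rx":0,"ry":0,"rz":0},{"tx":0,"ty":0,"tz":0.2,"rx":0,"ry":0,"rz":0},{"tx":0,"ty":0,"tz":0.2,"rx":0,"ry":0,"rz":0}]'
python3 -m handwheel '[{"tx":0,"ty":0,"tz":0.1,"rx":0,"ry":0,"rz":0},{"tx":0,"ty":0,"tz":0.2,"rx":0,"ry":0,"rz":0},{"tx":0,"ty":0,"tz":0.2,"rx":0,"ry":0,"rz":0}]'
```

```text
t: 19.65
position: [0.5071, 0.3115, 0.1186]
orientation: [-3.088, -0.579, -0.0]
ft_force: [0.1, 1.2, 2.2]
width: 0.0269
grasp_force: 50.0
t: 19.9
position: [0.5071, 0.3114, 0.1166]
orientation: [-3.088, -0.579, -0.0]
ft_force: [0.2, 0.5, 1.4]
width: 0.0273
grasp_force: 50.0
t: 20.15
position: [0.5071, 0.3114, 0.1146]
orientation: [-3.088, -0.579, -0.0]
ft_force: [1.0, 0.5, 1.1]
width: 0.0271
grasp_force: 50.0
```

```bash
python3 -m handwheel '[{"tx":0,"ty":0,"tz":0.1,"rx":0,"ry":0,"rz":0},{"tx":0,"ty":0,"tz":0.1,"rx":0,"ry":0,"rz":0}]'
python3 -m handwheel '[{"tx":0,"ty":0,"tz":0.1,"rx":0,"ry":0,"rz":0},{"tx":0,"ty":0,"tz":0.1,"rx":0,"ry":0,"rz":0}]'
```

```text
t: 20.32
position: [0.507, 0.3114, 0.1136]
orientation: [-3.088, -0.579, 0.0]
ft_force: [-0.2, 0.6, 1.4]
width: 0.0271
grasp_force: 50.0
t: 20.48
position: [0.5071, 0.3114, 0.1127]
orientation: [-3.088, -0.579, -0.0]
ft_force: [1.9, 0.2, 2.1]
width: 0.0276
grasp_force: 50.0
```

```bash
python3 -m handwheel '[{"tx":0,"ty":0,"tz":0.1,"rx":0,"ry":0,"rz":0},{"tx":0,"ty":0,"tz":0.1,"rx":0,"ry":0,"rz":0}]'
python3 -m handwheel '[{"tx":0,"ty":0,"tz":0.1,"rx":0,"ry":0,"rz":0},{"tx":0,"ty":0,"tz":0.1,"rx":0,"ry":0,"rz":0}]'
```

```text
t: 20.65
position: [0.5071, 0.3114, 0.1117]
orientation: [-3.088, -0.579, -0.0]
ft_force: [1.0, 0.3, 2.7]
width: 0.027
grasp_force: 50.1
t: 20.82
position: [0.5071, 0.3114, 0.1109]
orientation: [-3.088, -0.579, -0.0]
ft_force: [0.3, 0.4, 3.6]
width: 0.0268
grasp_force: 50.4
```

```bash
python3 -m handwheel '[{"tx":0,"ty":0,"tz":0.1,"rx":0,"ry":0,"rz":0},{"tx":0,"ty":0,"tz":0.1,"rx":0,"ry":0,"rz":0}]'
python3 -m handwheel '[{"tx":0,"ty":0,"tz":0.1,"rx":0,"ry":0,"rz":0},{"tx":0,"ty":0,"tz":0.1,"rx":0,"ry":0,"rz":0}]'
```

```text
t: 20.98
position: [0.5071, 0.3115, 0.1102]
orientation: [-3.088, -0.579, -0.001]
ft_force: [-0.7, -0.3, 6.8]
width: 0.027
grasp_force: 50.5
t: 21.15
position: [0.5072, 0.3115, 0.1094]
orientation: [-3.088, -0.579, -0.001]
ft_force: [-0.1, -1.4, 7.5]
width: 0.0271
grasp_force: 50.8
```

```bash
python3 -m handwheel '[{"tx":0,"ty":0,"tz":0.1,"rx":0,"ry":0,"rz":0},{"tx":0,"ty":0,"tz":0.1,"rx":0,"ry":0,"rz":0},{"tx":0,"ty":0,"tz":0.1,"rx":0,"ry":0,"rz":0},{"tx":0,"ty":0,"tz":0.1,"rx":0,"ry":0,"rz":0}]'
python3 -m handwheel '[{"tx":0,"ty":0,"tz":0,"rx":0,"ry":0,"rz":0},{"tx":0,"ty":0,"tz":0,"rx":0,"ry":0,"rz":0},{"tx":0,"ty":0,"tz":0,"rx":0,"ry":0,"rz":0}]'
```

```text
t: 21.48
position: [0.5072, 0.3116, 0.1087]
orientation: [-3.088, -0.579, -0.002]
ft_force: [-0.5, -1.1, 9.9]
width: 0.0274
grasp_force: 51.0
t: 21.73
position: [0.5072, 0.3115, 0.1087]
orientation: [-3.088, -0.579, -0.002]
ft_force: [-1.2, -1.5, 10.1]
width: 0.0271
grasp_force: 51.0
```

```bash
python3 -m handwheel '[{"tx":0,"ty":0,"tz":0,"rx":0,"ry":0,"rz":0},{"tx":0,"ty":0,"tz":0,"rx":0,"ry":0,"rz":0},{"tx":0,"ty":0,"tz":0,"rx":0,"ry":0,"rz":0},{"tx":0,"ty":0,"tz":0,"rx":0,"ry":0,"rz":0},{"tx":0,"ty":0,"tz":0,"rx":0,"ry":0,"rz":0},{"tx":0,"ty":0,"tz":0,"rx":0,"ry":0,"rz":0},{"tx":0,"ty":0,"tz":0,"rx":0,"ry":0,"rz":0},{"tx":0,"ty":0,"tz":0,"rx":0,"ry":0,"rz":0}]' -1
python3 -m handwheel '[{"tx":0,"ty":0,"tz":-1,"rx":0,"ry":0,"rz":0},{"tx":0,"ty":0,"tz":-3,"rx":0,"ry":0,"rz":0},{"tx":0,"ty":0,"tz":-6,"rx":0,"ry":0,"rz":0},{"tx":0,"ty":0,"tz":-10,"rx":0,"ry":0,"rz":0},{"tx":0,"ty":0,"tz":-13,"rx":0,"ry":0,"rz":0},{"tx":-3,"ty":0,"tz":-15,"rx":0,"ry":0,"rz":0},{"tx":-6,"ty":1,"tz":-15,"rx":0,"ry":0,"rz":0},{"tx":-9,"ty":3,"tz":-15,"rx":0,"ry":0,"rz":0},{"tx":-11,"ty":5,"tz":-15,"rx":0,"ry":0,"rz":0},{"tx":-11,"ty":5,"tz":-15,"rx":0,"ry":0,"rz":0}]'
python3 - <<'E'
from h import *
f=snap('scene','sA');g=snap('top','tA'); print(panedge(f))
t=np.radians(21.2);ex=np.array([np.cos(t),np.sin(t),0]);ey=np.array([-ex[1],ex[0],0]);c=np.array([.5067,.3113,.1152])
for n,h in(('s',f),('t',g)):
    im=cv2.cvtColor(h['img'],cv2.COLOR_RGB2GRAY); u,v=proj(h,c).astype(int)
    _,L,st,ce=cv2.connectedComponentsWithStats((im[v-25:v+25,u-25:u+25]>175).astype(np.uint8)); k=1+np.argmax(st[1:,4])
    print(n,'pred',proj(h,c).round(1),'blob',(ce[k]+[u-25,v-25]).round(1),st[k])
    print([proj(h,c+ex*.02*i+ey*.014*j).round(1).tolist() for i,j in((1,1),(1,-1),(-1,-1),(-1,1))])
E
```

```text
t: 22.4
position: [0.507, 0.3114, 0.1077]
orientation: [3.088, 0.579, -0.0]
ft_force: [-0.4, -0.1, -0.9]
width: 0.0854
grasp_force: 0.0
t: 23.23
position: [0.4203, 0.2201, 0.2586]
orientation: [3.084, 0.574, -0.001]
ft_force: [-0.3, -1.3, 0.1]
width: 0.0855
grasp_force: 0.0
[259.8 261.1 262.4 264.1 265.4 265.6 265.6 265.8 266.2 266.3 266.1]
s pred [470.7 315. ] blob [472.1 315.2] [ 20  17  15  20 237]
[[478.8, 325.1], [464.3, 322.1], [462.9, 305.2], [476.9, 308.0]]
t pred [104.3 205.9] blob [103.9 199.5] [23 18  5  4 17]
[[97.1, 201.3], [106.6, 197.5], [111.5, 210.5], [102.1, 214.3]]
```

```bash
python3 -c "
from plant import robot
print(robot.hand_in())"
```

```text
the job is handed in; nothing more can be done
None
```

I handed the job in: the full cartridge is in the well, pressed on the rubber stop with about 8 N and let go; the used-up one stands in the tin, and the balance pan is empty and up. The hand-in returned no verdict.

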